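# Set the restock pointers on the supply counter

### The arm

A 6-joint arm with a two-finger parallel gripper is mounted at the origin on the work surface. World frame = base frame: x ahead of the robot, y to its left, z up, the work surface at z = 0. Lengths are in mm, angles in rad, forces in N, time in s.
With the tool pointing down it reaches from about 350 to 975 mm from the base axis. Payload 7.1 kg.
Tool frame: the origin (TCP) lies at the centre of the arm's flange, where the gripper is bolted on; the fingertips stand 182 mm ahead of it and the grasp point (between the pads) lies 163 mm ahead of it; x points along the fingers, y is the direction in which the jaws open and shut, and the axes are right-handed (so a half turn about x gives the same grasp; the last joint's range is limited). The gripper opens to 88 mm and grips with 3 to 60 N. Pads are 20 mm wide; open, the fingers measure 115 mm over their backs; the gripper's body (75 mm by 178 mm) begins 61 mm behind the grasp point.
Start: joints at [1.107, 0.423, 1.63, -0, 1.089, -0.019], TCP at [268.891, 564.184, 404.675] pointing down, gripper open.
Joint ranges: [-3, 3], [-0.9, 2.11], [0.09, 2.58], [-1.31, 4.45], [0.11, 2.69], [-2.54, 2.54]. Speed limits (rad/s): [2.39, 2.39, 3.01, 3.14, 3.14, 3.14].

### API

Orientations are given as a rotation vector (axis times angle).
In Python, from workcell import readout, viewer, workorder, models gives the robot as it stands. The module is installed in compiled form; this text tells all that it offers.
- The arm moves only by the tool apply_moves, never from a script. Its argument "commands" is a list that holds one entry, the list of rows, each a list of 4 numbers: the shift along the world's x, y, z in m, then the turn about the world's z in rad. A call has 1 to 8 rows; each row is the pose to reach, as a shift and turn from the pose commanded when the call began; what a row does not reach only later rows make up. A row lasts 1/8 s, in which the tool goes at most 62.5 mm and 10.7 degrees, less where a joint would pass 70% of its speed; a pose out of reach is approached as far as the arm can. A call with a gripper value outside its range is refused whole. "gripper" is the finger opening in m, from 0 to 0.0878, set as the call begins (left out, the last holds). The fingers move at their own pace and stop on an object; the grip force is fixed at half the most. Time passes only in rows, so rows that repeat a pose let the fingers close. It gives the time, the measured TCP pose, the force and the opening at its end, in the units of the state.
- readout.get_obs(): the state, without advancing time (a new reading comes with each control period).
- viewer.get_image(name): name is "scene" or "top" or "wrist"; returns a dict with "color" (480x640x3 uint8, red, green, blue), "vertical_fov" (degrees; the focal length in pixels is half the picture's height over the tangent of half this angle, whatever the lens; pixels are square), "cx", "cy" (the principal point, pixels), "D" ([k1, k2, p1, p2, k3] as OpenCV has them; the pictures are not rectified), "rvec" (rotation vector, rad) and "tvec" (3), from world to camera coordinates, as OpenCV has them. Camera axes: x right, y down, z forward; pixel columns grow to the right and rows downward; lengths in mm; the calibration is good to about 2 mm. A picture is of the moment at which its call begins. There is no depth.
- workorder.close_job(): hands the job in, once; it reports no verdict.
Trained networks look in the newest picture that a camera, given by its name, has taken for a name from the list of things; names that differ only in an ending like _2 or _b are one class to them, and where a whole thing is asked for, a point or a joint stands for the part that bears it (a point fixed in the world has none). Each returns a list of dicts, best first, with "conf" (0 to 1); they miss things now and then, are a little off and sometimes report something else, mostly with a low value. They report only what shows in the picture. A call takes as long as a camera call.
- models.search_frame(camera, label): "position" ([x, y, z] in mm, in world coordinates, good to about 4 mm: the middle of the surface that is visible of it).
- models.place_of(camera, label): "position" ([x, y, z] in mm, in world coordinates, good to about 4 mm: a listed point, or the origin of a listed thing).
The state is a dict: "t": time; "qpos": joint angles; "qvel": joint speeds; "joint_torque": joint torques, N m; "ee_pos": TCP position; "orientation": TCP orientation; "ft_force": force on the tool from outside, world axes, zero at the start; "moment": the same for the moment, N m; "width": finger opening in mm.
Only numpy, scipy, OpenCV 4.12 (cv2) and the standard library are available. Lean on these libraries where they do the work, as an engineer would, in place of code of your own. Each camera call takes 0.05 s, during which the arm holds its last target.

### The job

Bring the stock dials on the counter up to date: with a fingertip, push the pointer beside the empty bin round until it points into the red, and push the pointer beside the part-filled bin until it points into the amber (yellow). The full bin's pointer is already on green, so leave it alone. Push the pointers only: do not lift, tip or shift the bin stands, and do not disturb the other things on the counter.

Things in the scene. Friction and masses are not known exactly. Their poses are not given: they have to be found in the camera images.
- empty_pivot (a point): Dial pivot of the stand whose bin is empty; on the dial's white face, 20 mm above the table. Loose 0.9 kg stand: dial, radius 68 mm; translucent bin at the stand's -x, 112 mm (x) by 104 mm, centre 135 mm from the pivot, rim 78 mm above the table. x: level, from bin to dial; z up. Sectors about z from +x (rad): green 0.46 to 1.28, amber -0.41 to 0.41, red -1.28 to -0.46.
- empty_pointer (a joint): Angle of the empty bin's black pointer, rad: 0 along the stand's +x (mid amber), positive anticlockwise from above (0.87 mid green, -0.87 mid red), stops at +-1.55. Flat-sided arm 10 mm wide (6 mm over the last 10 mm), 67 mm long from the pivot, 25 to 43 mm above the table; hub radius 13 mm. Friction 0.04 N m: turns easily, stays where left.
- empty_tip (a point): End of the pointer on the empty bin's dial, 67 mm from the pivot, 34 mm above the table, mid-width.
- part_pivot (a point): Dial pivot of the stand whose bin is part filled (six blue caps); on the dial's white face, 20 mm above the table. Loose 0.9 kg stand: dial, radius 68 mm; translucent bin at the stand's -x, 112 mm (x) by 104 mm, centre 135 mm from the pivot, rim 78 mm above the table. x: level, from bin to dial; z up. Sectors about z from +x (rad): green 0.46 to 1.28, amber -0.41 to 0.41, red -1.28 to -0.46.
- part_pointer (a joint): Angle of the part-filled bin's black pointer, rad: 0 along the stand's +x (mid amber), positive anticlockwise from above (0.87 mid green, -0.87 mid red), stops at +-1.55. Flat-sided arm 10 mm wide (6 mm over the last 10 mm), 67 mm long from the pivot, 25 to 43 mm above the table; hub radius 13 mm. Friction 0.04 N m: turns easily, stays where left.
- part_tip (a point): End of the pointer on the part-filled bin's dial, 67 mm from the pivot, 34 mm above the table, mid-width.
- full_pivot (a point): Dial pivot of the stand whose bin is full of blue caps; on the dial's white face, 20 mm above the table. Loose 0.9 kg stand: dial, radius 68 mm; translucent bin at the stand's -x, 112 mm (x) by 104 mm, centre 135 mm from the pivot, rim 78 mm above the table. x: level, from bin to dial; z up. Sectors about z from +x (rad): green 0.46 to 1.28, amber -0.41 to 0.41, red -1.28 to -0.46.
- full_pointer (a joint): Angle of the full bin's black pointer, rad: 0 along the stand's +x (mid amber), positive anticlockwise from above (0.87 mid green, -0.87 mid red), stops at +-1.55. Flat-sided arm 10 mm wide (6 mm over the last 10 mm), 67 mm long from the pivot, 25 to 43 mm above the table; hub radius 13 mm. Friction 0.04 N m: turns easily, stays where left.
- full_tip (a point): End of the pointer on the full bin's dial, 67 mm from the pivot, 34 mm above the table, mid-width.
- jar: Bystander, not part of the job: amber glass jar with white cap, 32 mm across, 55 mm high; origin under its centre.
- carton: Bystander, not part of the job: small white carton with a green band, 34 x 30 x 50 mm high; origin under its centre.
- tape: Bystander, not part of the job: orange roll of tape lying flat, 90 mm across, 22 mm high; origin under its centre.
- marker: Bystander, not part of the job: white marker pen with black cap lying flat, 130 x 14 x 14 mm; origin under its centre, length along its x.
- spray: Bystander, not part of the job: white bottle with green label, 60 mm across, 95 mm high; origin under its centre.
- scanner: Bystander, not part of the job: black and grey hand scanner lying flat, about 180 x 55 x 35 mm; origin on the table under it, length along its x.
- calculator: Bystander, not part of the job: black pocket calculator, 130 x 80 x 16 mm; origin under its centre, length along its x.

How it is judged:
By the outcome, as a careful person would: the job done as asked, in the order asked, and still so for the second after the job is handed in, with the robot touching nothing.
It also fails if it takes over 58 s, if anything falls off the work surface, if the arm or the gripper's body presses on something with over 40 N, if the wrist force passes 120 N, or if a joint passes its speed limit or range.

## Working session

There is one attempt and no reset: what is moved stays moved. The work goes in short steps, Python scripts to look and compute and a tool call to move; the robot and the scene stay as the last step left them, time stands still between calls to the robot, and variables do not carry over. Pictures are saved under pics/ and viewed, and the job is handed in when it is done.

Besides the shell and the picture viewer there is one more tool, called after "Request:" by a JSON object that holds its "api" and its "payload", one argument or row to a line. apply_moves: Moves the arm, as the interface text tells. Its arguments: {"type":"object","properties":{"commands":{"type":"array","items":{"type":"array","items":{"type":"array","items":{"type":"number"}}}},"gripper":{"type":"number"}},"required":["commands"]}

```bash
mkdir -p pics
python3 - <<'E'
from workcell import readout, viewer, models
import cv2
o=readout.get_obs(); print(o)
for n in ("scene","top","wrist"):
    im=viewer.get_image(n); cv2.imwrite(f"pics/{n}0.png",im["color"][:,:,::-1]); print(n,{k:v for k,v in im.items() if k!="color"})
for l in ["empty_pivot","empty_tip","part_pivot","part_tip","full_pivot","full_tip","jar","carton","tape","marker","spray","scanner","calculator"]:
    for c in ("top","scene"):
        print(l,c,[( [round(float(v)) for v in r["position"]],round(r["conf"],2)) for r in models.place_of(c,l)][:3])
E
```

```text
{'t': 0.0, 'qpos': array([ 1.10699617e+00,  4.23841639e-01,  1.63066264e+00,  1.32652610e-05,
        1.08857760e+00, -1.90031087e-02]), 'qvel': array([-0.00024991, -0.00150509,  0.00170066,  0.00066313, -0.00169683,
        0.00097273]), 'joint_torque': array([ 2.28366240e-03, -5.44634414e+01, -2.73668075e+01,  6.44754712e-02,
        2.26905226e-02, -1.26039499e-04]), 'ee_pos': array([268.78019671, 563.9598994 , 403.91173489]), 'orientation': array([ 0.34770195,  1.54287208, -0.34998447]), 'ft_force': array([ 0.37836781,  0.67102751, -0.0012047 ]), 'moment': array([-0.02550805,  0.02795167,  0.02494782]), 'width': 87.79398357886488}
scene {'vertical_fov': 49.40500964202591, 'cx': 318.68194360912764, 'cy': 238.11602772820598, 'D': array([-0.05645254,  0.        ,  0.        ,  0.        ,  0.        ]), 'rvec': array([ 2.3129766 ,  0.95772987, -0.33120914]), 'tvec': array([-478.08338622, -334.75614208, 1643.37637608])}
top {'vertical_fov': 42.73292189823677, 'cx': 324.2772293241563, 'cy': 240.13846600423938, 'D': array([-0.18893477,  0.        ,  0.        ,  0.        ,  0.        
[... 923 characters left out ...]
full_tip scene [([586, -228, 35], 0.77)]
jar top [([586, -227, 34], 0.57), ([538, 138, -1], 0.45)]
jar scene [([535, 136, 2], 0.79)]
carton top [([586, -136, 6], 0.6), ([548, 16, 21], 0.27)]
carton scene [([587, -140, -2], 0.87)]
tape top [([756, 165, 2], 0.74)]
tape scene [([549, 16, 20], 0.72), ([756, 162, -4], 0.55)]
marker top [([734, -63, 3], 0.61)]
marker scene [([730, -64, 1], 0.69), ([535, -267, 20], 0.21)]
spray top [([578, 521, -1], 0.91)]
spray scene [([575, 512, -1], 0.94), ([729, -66, -1], 0.65)]
scanner top [([549, -517, -6], 0.97)]
scanner scene [([617, 11, 36], 0.62), ([572, 514, -1], 0.59), ([552, -517, -10], 0.58)]
calculator top []
calculator scene [([746, -229, 0], 0.55)]
```

View pics/top0.png

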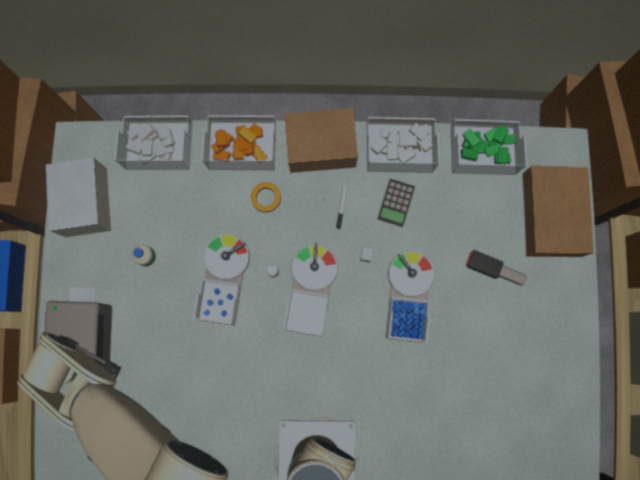

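View pics/scene0.png

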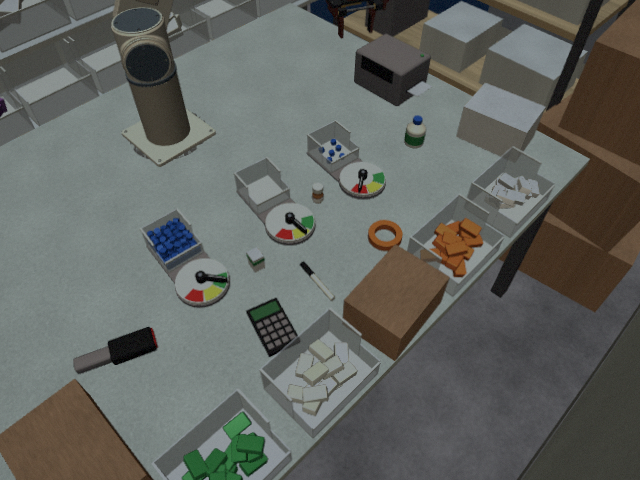

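View pics/wrist0.png

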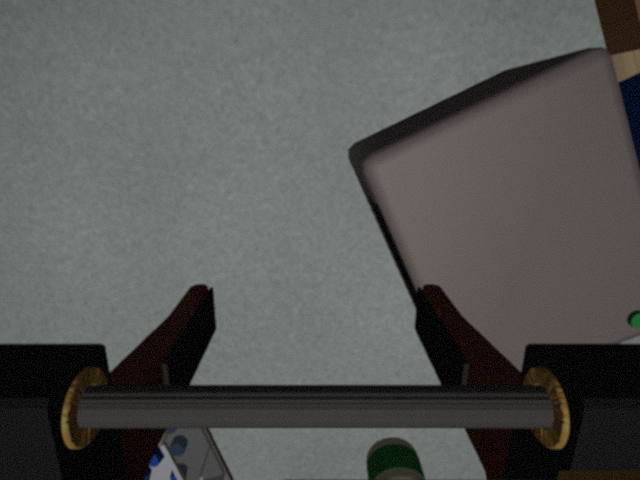

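The top view shows, from left to right:
- **Part-filled stand:** dial about (227,257), pointer on red.
- **Empty stand:** dial (314,267), pointer on amber.
- **Full stand:** dial (411,273), pointer on green.

Next I'll measure the stand yaws and pointer angles.

```bash
cat > h.py <<'E'
import cv2, numpy as np
from workcell import readout, viewer, models
def cam(im):
    f=240/np.tan(np.radians(im["vertical_fov"])/2)
    K=np.array([[f,0,im["cx"]],[0,f,im["cy"]],[0,0,1]]); return K,im["D"],cv2.Rodrigues(im["rvec"])[0],im["tvec"]
def back(im,px,z):
    K,D,R,t=cam(im); u=cv2.undistortPoints(np.array(px,float).reshape(-1,1,2),K,D)[:,0]
    d=np.c_[u,np.ones(len(u))]@R; c=-R.T@t; s=(z-c[2])/d[:,2]; return c+d*s[:,None]
def proj(im,P):
    K,D,R,t=cam(im); return cv2.projectPoints(np.array(P,float).reshape(-1,3),im["rvec"],t,K,D)[0][:,0]
P0={"empty":(549.5,15),"part":(577,274),"full":(535.5,-268.5)}
def dial(im,p,name=None):
    yy,xx=np.mgrid[0:480,0:640]
    W=back(im,np.c_[xx.ravel(),yy.ravel()],20.)[:,:2]-p
    r=np.hypot(*W.T); a=np.arctan2(W[:,1],W[:,0]); 
    hsv=cv2.cvtColor(im["color"],cv2.COLOR_RGB2HSV).reshape(-1,3).astype(int); H,S,V=hsv.T
    out={}
    ring=(r<75)&(r>15)
    ms={"red":((H<8)|(H>172))&(S>120),"amber":(H>20)&(H<34)&(S>120),"green":(H>45)&(H<80)&(S>120)}
    for k,m in ms.items():
        m=m&ring&(V>50)
        out[k]=(int(m.sum()),round(float(np.angle(np.exp(1j*a[m]).mean())),3)) if m.any() else None
    # pointer: dark pixels at pointer top z=43
    W2=back(im,np.c_[xx.ravel(),yy.ravel()],43.)[:,:2]-p; r2=np.hypot(*W2.T); a2=np.arctan2(W2[:,1],W2[:,0])
    m=(V<45)&(r2>20)&(r2<66); out["ptr"]=(int(m.sum()),round(float(np.angle(np.exp(1j*a2[m]).mean())),3)) if m.any() else None
    return out
def look(c,tag):
    im=viewer.get_image(c); cv2.imwrite(f"pics/{tag}.png",im["color"][:,:,::-1]); return im
E
python3 - <<'E'
from h import *
for c in ("top","scene"):
    im=look(c,c+"1")
    for k,p in P0.items(): print(c,k,dial(im,np.array(p)), proj(im,[*p,20]).round())
R=cv2.Rodrigues(readout.get_obs()["orientation"])[0]; print(R.round(3))
im=cv2.imread("pics/top1.png"); cv2.imwrite("pics/topcrop.png",cv2.resize(im[210:350,180:450],None,fx=2.9,fy=2.9,interpolation=cv2.INTER_CUBIC))
E
```

```text
top empty {'red': (96, -0.976), 'amber': (64, -0.183), 'green': (91, 0.696), 'ptr': None} [[314. 267.]]
top part {'red': (62, -1.004), 'amber': (102, -0.116), 'green': (90, 0.737), 'ptr': None} [[226. 257.]]
top full {'red': (94, -0.936), 'amber': (95, -0.067), 'green': (49, 0.908), 'ptr': None} [[412. 273.]]
scene empty {'red': (120, -0.979), 'amber': (78, -0.287), 'green': (107, 0.622), 'ptr': (66, -0.424)} [[289. 219.]]
scene part {'red': (81, -0.963), 'amber': (97, -0.176), 'green': (84, 0.654), 'ptr': (36, -0.825)} [[362. 176.]]
scene full {'red': (158, -0.939), 'amber': (151, -0.119), 'green': (63, 0.639), 'ptr': (101, 0.207)} [[201. 278.]]
[[-0.     0.43   0.903]
 [-0.     0.903 -0.43 ]
 [-1.    -0.    -0.   ]]
```

View pics/topcrop.png

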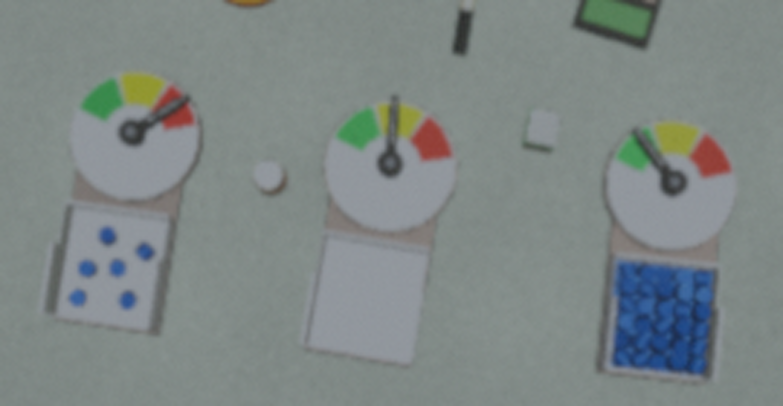

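Request:
{"api": "apply_moves", "payload": {
  "commands": [
    [[0.015, -0.024, 0, -0.1], [0.045, -0.072, 0, -0.25], [0.08, -0.128, 0, -0.42], [0.115, -0.184, 0, -0.59], [0.15, -0.24, 0, -0.76], [0.185, -0.296, 0, -0.93], [0.22, -0.352, 0, -1.08], [0.25, -0.4, 0, -1.186]]
  ],
  "gripper": 0
}}

```text
t: 2.55
ee_pos: [513.5, 172.3, 405.0]
orientation: [1.257, 1.178, -1.256]
ft_force: [0.6, 0.6, 0.2]
width: 11.0
```

Request:
{"api": "apply_moves", "payload": {
  "commands": [
    [[0.03, -0.048, 0, 0], [0.055, -0.088, 0, 0], [0.07, -0.112, 0, 0], [0.0773, -0.122, 0, 0], [0.0773, -0.122, -0.02, 0], [0.0773, -0.122, -0.05, 0], [0.0773, -0.122, -0.08, 0], [0.0773, -0.122, -0.08, 0]]
  ]
}}

```text
t: 3.55
ee_pos: [588.8, 52.9, 322.7]
orientation: [1.25, 1.184, -1.256]
ft_force: [-0.1, 0.2, -0.4]
width: 0.4
```

Run:
```python
from h import *
o=readout.get_obs(); print(o["t"],o["ee_pos"],o["ft_force"],o["width"],o["qpos"]); print(cv2.Rodrigues(o["orientation"])[0].round(3))
im=look("wrist","w2"); look("scene","s2")
for l in ["empty_pivot","empty_tip"]: print(l,[(r["position"],r["conf"]) for r in models.place_of("wrist",l)])
for a in [(549.5,15,20),(616,11,43)]: print(proj(im,a))
```

```text
3.55 [588.81989525  52.86599679 322.68944883] [-0.06592359  0.21911047 -0.39336703] 0.4428026376346855 [6.93836016e-02 4.79181659e-01 1.76126908e+00 1.70446292e-04
 9.06034762e-01 1.28388745e-01]
[[-0.005  0.998 -0.059]
 [-0.    -0.059 -0.998]
 [-1.    -0.005  0.   ]]
empty_pivot [([554.9, 15.0, 22.7], 0.87)]
empty_tip [([616.5, 9.2, 31.9], 0.73)]
[[266.55313157 285.75297607]]
[[358.50887102 299.06704711]]
```

View pics/w2.png

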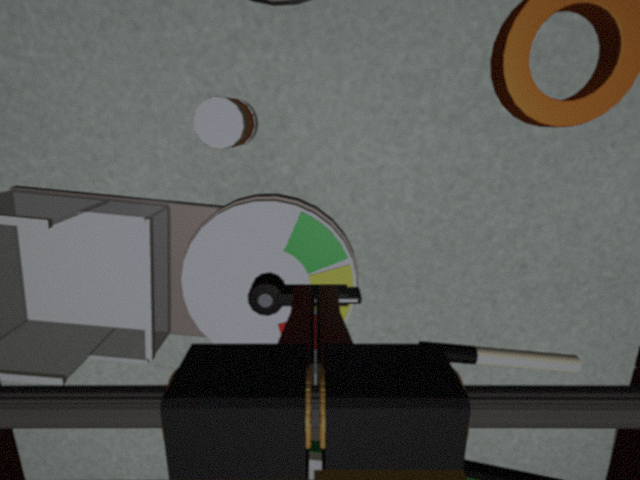

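View pics/s2.png

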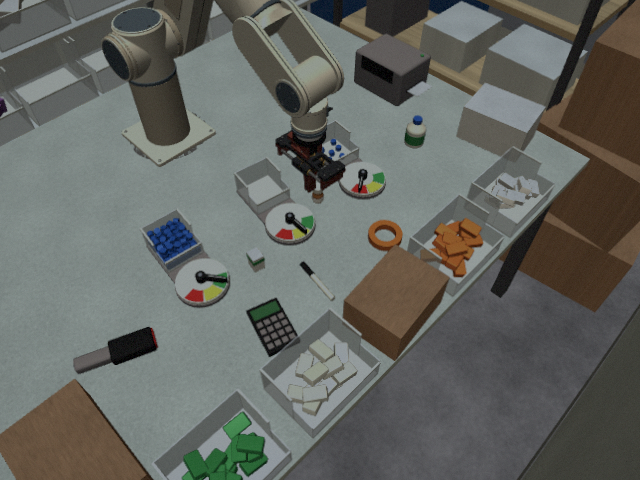

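The wrist view shows the empty dial's hub at (268,294) and tip at (358,295). That agrees with the projections at (266,286) and (358,299). The first call fell a little short, so I'll go by measured poses and descend beside the pointer on its green side.

Request:
{"api": "apply_moves", "payload": {
  "commands": [
    [[0.007, -0.009, -0.02, 0], [0.007, -0.009, -0.05, 0], [0.007, -0.009, -0.075, 0], [0.007, -0.009, -0.095, 0], [0.007, -0.009, -0.105, 0], [0.007, -0.009, -0.11, 0], [0.007, -0.009, -0.11, 0], [0.007, -0.009, -0.11, 0]]
  ]
}}

```text
t: 4.75
ee_pos: [597.2, 43.3, 215.4]
orientation: [1.254, 1.179, -1.252]
ft_force: [0.7, 0.2, -0.1]
width: 0.1
```

Run:
```python
from h import *
o=readout.get_obs(); print(o["t"],o["ee_pos"],o["ft_force"]); 
im=look("wrist","w3"); im=look("scene","s3")
cv2.imwrite("pics/s3c.png",cv2.resize(im["color"][130:270,220:420,::-1],None,fx=4,fy=4))
p=np.array([551,15.]);x,y=o["ee_pos"][:2]
for a in np.r_[-0.06:-1.02:9j]:
    u=np.array([np.cos(a),np.sin(a)]);n=np.array([-u[1],u[0]]);f=p+45*u+15*n; print(round(a,3),((f-[x,y])/1000).round(4),round(a+.06,3))
```

```text
4.75 [597.24705576  43.25264892 215.40901588] [ 0.7079251   0.17735295 -0.06742156]
-0.06 [-0.0004 -0.016 ] 0.0
-0.18 [ 0.0007 -0.0216] -0.12
-0.3 [ 0.0012 -0.0272] -0.24
-0.42 [ 0.001  -0.0329] -0.36
-0.54 [ 0.0001 -0.0385] -0.48
-0.66 [-0.0015 -0.044 ] -0.6
-0.78 [-0.0037 -0.0492] -0.72
-0.9 [-0.0065 -0.0542] -0.84
-1.02 [-0.0099 -0.0587] -0.96
```

View pics/w3.png

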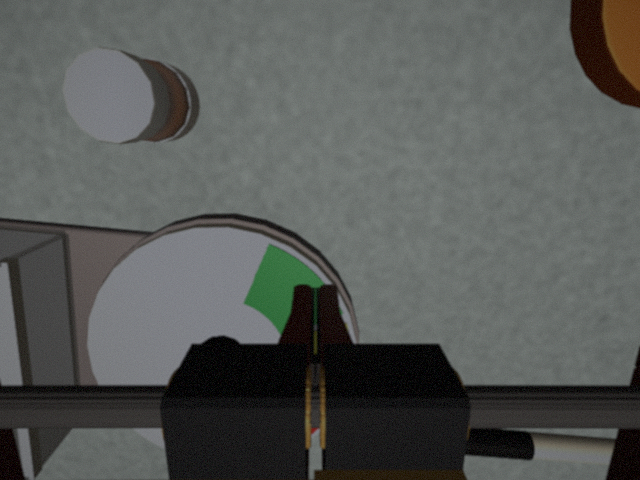

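View pics/s3c.png

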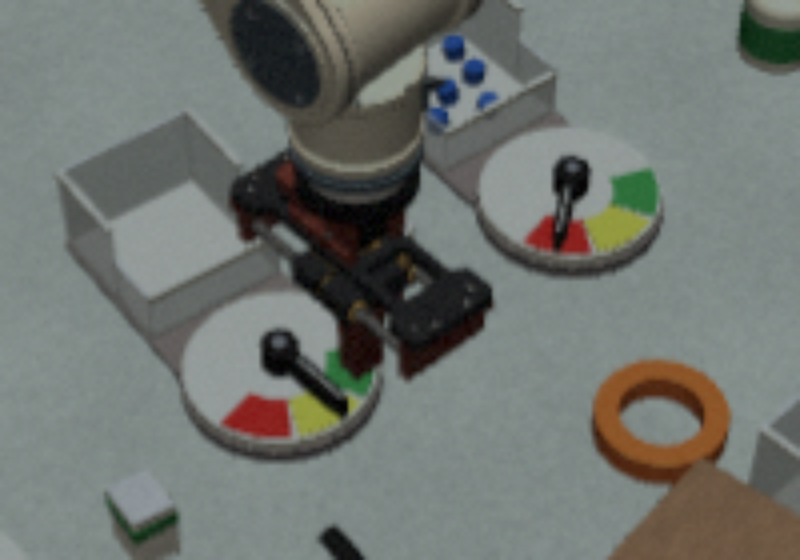

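The fingertip sits on the green side, clear of the pointer at (597,43), with its tip 33 mm up. Pushing clockwise now.

Request:
{"api": "apply_moves", "payload": {
  "commands": [
    [[0, -0.008, -0.001, 0], [0, -0.016, -0.001, 0], [0.001, -0.019, -0.001, -0.06], [0.001, -0.022, -0.001, -0.12], [0.001, -0.025, -0.001, -0.18], [0.001, -0.027, -0.001, -0.24], [0.001, -0.03, -0.001, -0.3], [0.001, -0.033, -0.001, -0.36]]
  ]
}}

```text
t: 5.85
ee_pos: [598.2, 9.6, 213.8]
orientation: [1.514, 0.979, -1.513]
ft_force: [0.4, 1.8, -0.1]
width: 0.5
```

Run:
```python
from h import *
o=readout.get_obs(); print(o["t"],o["ee_pos"],o["ft_force"],cv2.Rodrigues(o["orientation"])[0][:,1]); 
im=look("scene","s4")
cv2.imwrite("pics/s4c.png",cv2.resize(im["color"][130:270,220:420,::-1],None,fx=4,fy=4))
for l in ["empty_pivot","empty_tip"]: print(l,[(r["position"],r["conf"]) for r in models.place_of("scene",l)])
```

```text
5.85 [598.15902321   9.60862388 213.84033486] [ 0.44835798  1.77584497 -0.09355699] [ 9.12056324e-01 -4.10064513e-01  5.98219130e-04]
empty_pivot [([550.5, 15.2, 21.8], 0.84)]
empty_tip [([613.1, -14.3, 33.9], 0.57), ([746.7, -227.8, -0.5], 0.52)]
```

View pics/s4c.png

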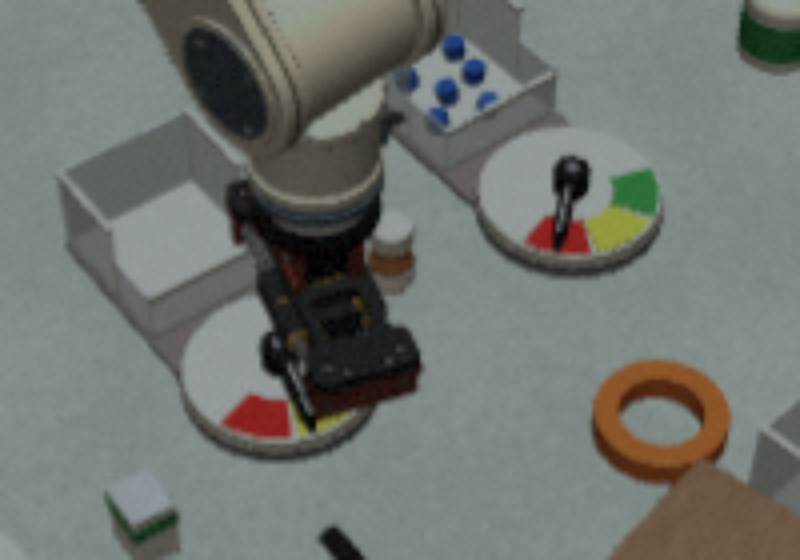

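The pointer follows the finger and is now at about -0.44 world, so I'll continue.

Request:
{"api": "apply_moves", "payload": {
  "commands": [
    [[-0.0005, -0.003, 0, -0.06], [-0.001, -0.0056, 0, -0.12], [-0.0018, -0.0085, 0, -0.18], [-0.0026, -0.011, 0, -0.24], [-0.0048, -0.0163, 0, -0.36], [-0.0076, -0.0213, 0, -0.48], [-0.011, -0.0255, 0, -0.59], [-0.011, -0.0255, 0, -0.59]]
  ]
}}

```text
t: 7.0
ee_pos: [586.9, -15.7, 213.8]
orientation: [1.903, 0.549, -1.903]
ft_force: [-0.1, 0.3, -0.5]
width: 0.9
```

Run:
```python
from h import *
o=readout.get_obs(); print(o["t"],o["ee_pos"],o["ft_force"],cv2.Rodrigues(o["orientation"])[0][:,1]); 
im=look("scene","s5")
cv2.imwrite("pics/s5c.png",cv2.resize(im["color"][130:270,220:420,::-1],None,fx=4,fy=4))
for l in ["empty_pivot","empty_tip"]: print(l,[(r["position"],r["conf"]) for r in models.place_of("scene",l)])
```

```text
7.0 [586.8921402  -15.68351243 213.75811878] [-0.0988296   0.27829959 -0.45466513] [ 5.33134786e-01 -8.46030312e-01  1.07194529e-04]
empty_pivot [([552.0, 17.5, 20.1], 0.93), ([585.9, -227.9, 32.3], 0.19)]
empty_tip [([584.7, -229.1, 34.0], 0.63)]
```

View pics/s5c.png

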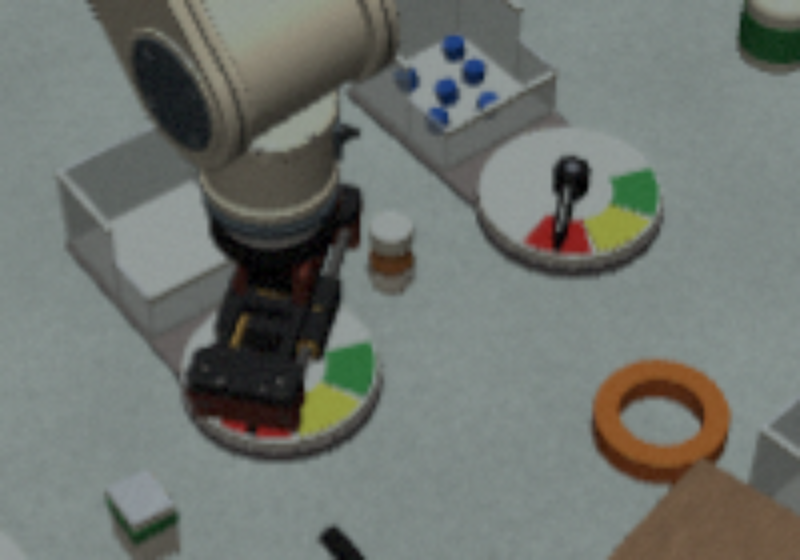

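Pointer tip shows in the red at about (252,428) in the crop. Backing off sideways, then up.

Request:
{"api": "apply_moves", "payload": {
  "commands": [
    [[0.006, 0.004, 0, 0], [0.0127, 0.008, 0, 0], [0.0127, 0.008, 0.01, 0], [0.0127, 0.008, 0.04, 0], [0.0127, 0.03, 0.08, 0], [0.0127, 0.06, 0.12, 0], [0.0127, 0.1, 0.16, 0], [0.0127, 0.13, 0.18, 0]]
  ]
}}

```text
t: 8.15
ee_pos: [599.8, 116.1, 397.1]
orientation: [1.907, 0.549, -1.899]
ft_force: [-0.3, 0.3, -0.1]
width: 0.4
```

Run:
```python
from h import *
o=readout.get_obs(); print(o["t"],o["ee_pos"],o["ft_force"],cv2.Rodrigues(o["orientation"])[0][:,1]); 
im=look("scene","s6")
cv2.imwrite("pics/s6c.png",cv2.resize(im["color"][130:270,220:420,::-1],None,fx=4,fy=4))
print(dial(im,np.array([551,15.])))
for c in ("scene","wrist","top"):
  for l in ["empty_pivot","empty_tip","part_pivot","part_tip"]: print(c,l,[(r["position"],r["conf"]) for r in models.place_of(c,l)])
im=look("wrist","w6"); print([proj(im,q).round() for q in [(551,15,20),(577,274,20)]])
```

```text
8.15 [599.75156305 116.13516993 397.05305341] [-0.30743529  0.34433174 -0.06297892] [ 0.53245766 -0.8464555   0.00138985]
{'red': (85, -0.97), 'amber': (116, -0.194), 'green': (107, 0.64), 'ptr': (46, -0.755)}
scene empty_pivot [([549.4, 16.6, 21.3], 0.7), ([537.1, 135.6, 0.5], 0.55)]
scene empty_tip [([583.6, -43.4, 33.9], 0.69)]
scene part_pivot [([577.8, 274.6, 19.1], 0.82)]
scene part_tip [([616.9, 213.8, 36.8], 0.42)]
wrist empty_pivot [([552.4, 12.9, 18.4], 0.93)]
wrist empty_tip []
wrist part_pivot []
wrist part_tip []
top empty_pivot [([547.1, 17.2, 20.4], 0.95)]
top empty_tip [([616.3, 8.5, 32.4], 0.66), ([747.9, -224.2, -3.9], 0.23)]
top part_pivot [([577.8, 269.0, 20.2], 0.8)]
top part_tip [([613.8, 210.4, 33.6], 0.63)]
[array([[376., 309.]]), array([[139., 136.]])]
```

View pics/s6c.png

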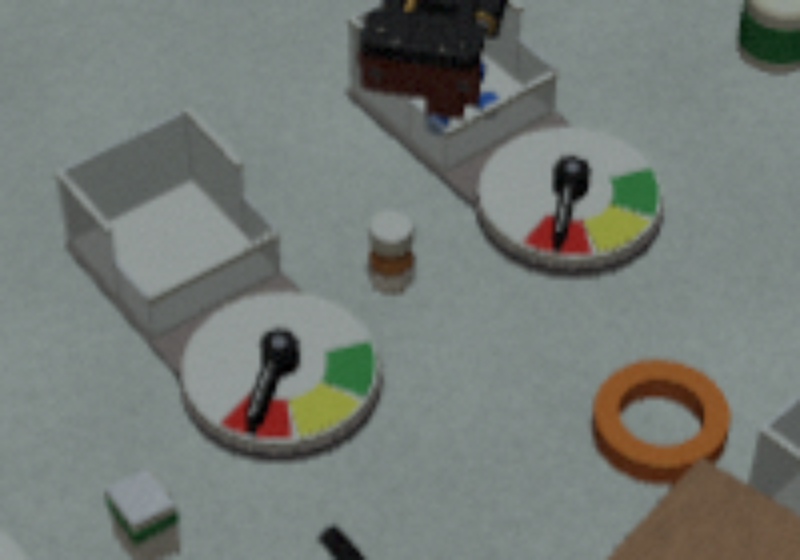

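View pics/w6.png

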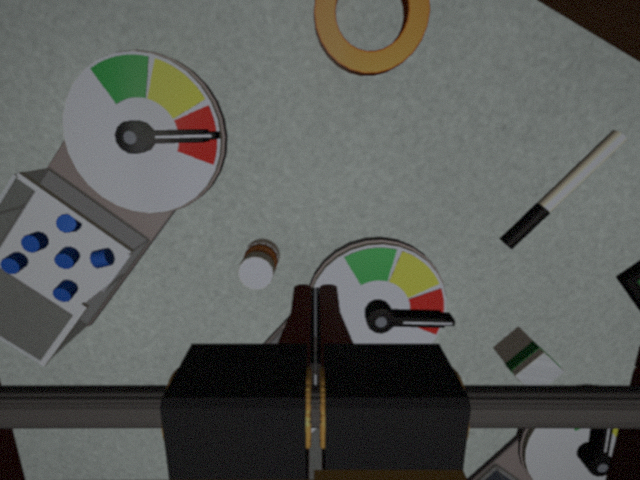

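In the wrist view the empty dial's pointer lies in the red, with its tip at (452,321). It measures -1.05 world, or about -0.91 in the stand frame. The part dial's hub is at (135,136) and its pointer is on red. Next: descend on the clockwise side of the part pointer.

Request:
{"api": "apply_moves", "payload": {
  "commands": [
    [[-0.005, 0.025, 0, 0], [-0.015, 0.07, -0.02, 0], [-0.0227, 0.104, -0.05, 0], [-0.0227, 0.104, -0.1, 0], [-0.0227, 0.104, -0.14, 0], [-0.0227, 0.104, -0.165, 0], [-0.0227, 0.104, -0.18, 0], [-0.0227, 0.104, -0.184, 0]]
  ]
}}

```text
t: 9.85
ee_pos: [576.9, 218.6, 209.0]
orientation: [1.903, 0.548, -1.905]
ft_force: [-0.6, 0.4, 0.6]
width: 0.7
```

Run:
```python
from h import *
o=readout.get_obs(); print(o["t"],o["ee_pos"],o["ft_force"]); 
im=look("scene","s7")
cv2.imwrite("pics/s7c.png",cv2.resize(im["color"][130:270,220:420,::-1],None,fx=4,fy=4))
p=np.array([577.5,274.]);x,y=o["ee_pos"][:2]
for a in np.r_[-0.99:-0.12:13j]:
    u=np.array([np.cos(a),np.sin(a)]);n=np.array([-u[1],u[0]]);f=p+45*u-15*n; print(round(a,3),((f-[x,y])/1000).round(4),round(a+.99,3))
```

```text
9.85 [576.90883587 218.58904091 209.03712789] [-0.57972755  0.43466531  0.56640872]
-0.99 [0.0127 0.0096] 0.0
-0.918 [0.016  0.0106] 0.073
-0.845 [0.0192 0.0118] 0.145
-0.772 [0.0223 0.0133] 0.218
-0.7 [0.0253 0.0149] 0.29
-0.628 [0.0282 0.0168] 0.363
-0.555 [0.0309 0.019 ] 0.435
-0.483 [0.0335 0.0212] 0.507
-0.41 [0.0359 0.0237] 0.58
-0.338 [0.0381 0.0264] 0.652
-0.265 [0.0401 0.0291] 0.725
-0.192 [0.0419 0.0321] 0.798
-0.12 [0.0435 0.0351] 0.87
```

View pics/s7c.png

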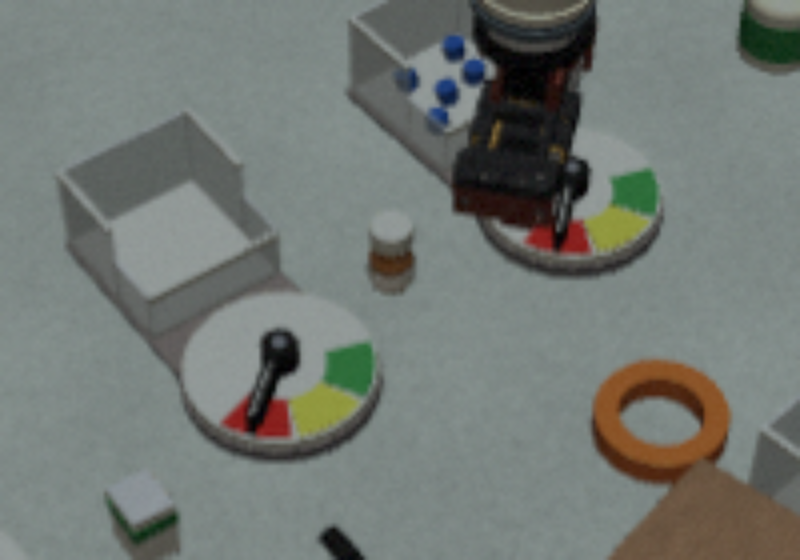

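The finger is on the clockwise side of the part pointer. Its tip is at 27 mm, so I'll raise it 3 mm and push.

Request:
{"api": "apply_moves", "payload": {
  "commands": [
    [[0.006, 0.005, 0.003, 0], [0.0127, 0.0096, 0.003, 0], [0.016, 0.0106, 0.003, 0.073], [0.0192, 0.0118, 0.003, 0.145], [0.0223, 0.0133, 0.003, 0.218], [0.0253, 0.0149, 0.003, 0.29], [0.0282, 0.0168, 0.003, 0.363], [0.0309, 0.019, 0.003, 0.435]]
  ]
}}

```text
t: 10.9
ee_pos: [608.3, 238.0, 213.4]
orientation: [1.618, 0.882, -1.617]
ft_force: [-1.9, 0.3, 0.2]
width: 0.5
```

Run:
```python
from h import *
o=readout.get_obs(); print(o["t"],o["ee_pos"],o["ft_force"],cv2.Rodrigues(o["orientation"])[0][:,1]); 
im=look("scene","s8")
cv2.imwrite("pics/s8c.png",cv2.resize(im["color"][130:270,220:420,::-1],None,fx=4,fy=4))
for l in ["part_pivot","part_tip"]: print(l,[(r["position"],r["conf"]) for r in models.place_of("scene",l)])
```

```text
10.9 [608.31621382 238.03663809 213.43703061] [-1.93605904  0.27596638  0.16741102] [ 8.40536639e-01 -5.41754606e-01  3.25152407e-04]
part_pivot [([579.8, 274.5, 20.0], 0.57)]
part_tip []
```

View pics/s8c.png

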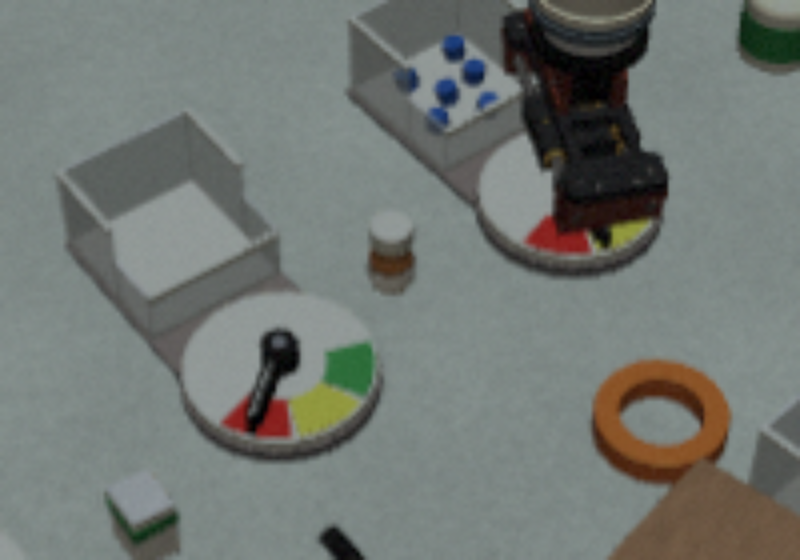

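Pointer tip is at the red/amber edge, crop (600,238). Continuing to mid-amber.

Request:
{"api": "apply_moves", "payload": {
  "commands": [
    [[0.0026, 0.0022, 0, 0.072], [0.005, 0.0047, 0, 0.145], [0.0072, 0.0074, 0, 0.217], [0.0092, 0.0101, 0, 0.29], [0.011, 0.0131, 0, 0.363], [0.0124, 0.016, 0, 0.43], [0.0124, 0.016, 0, 0.43], [0.0124, 0.016, 0, 0.43]]
  ]
}}

```text
t: 12.05
ee_pos: [620.4, 253.8, 212.9]
orientation: [1.317, 1.136, -1.316]
ft_force: [0.3, -0.4, -0.2]
width: 0.5
```

Run:
```python
from h import *
o=readout.get_obs(); print(o["t"],o["ee_pos"],o["ft_force"],cv2.Rodrigues(o["orientation"])[0][:,1]); 
im=look("scene","s9")
cv2.imwrite("pics/s9c.png",cv2.resize(im["color"][130:270,220:420,::-1],None,fx=4,fy=4))
```

```text
12.05 [620.39976698 253.75177761 212.94896362] [ 0.32247644 -0.38579387 -0.24605635] [ 9.89215091e-01 -1.46468697e-01  6.52141871e-04]
```

View pics/s9c.png

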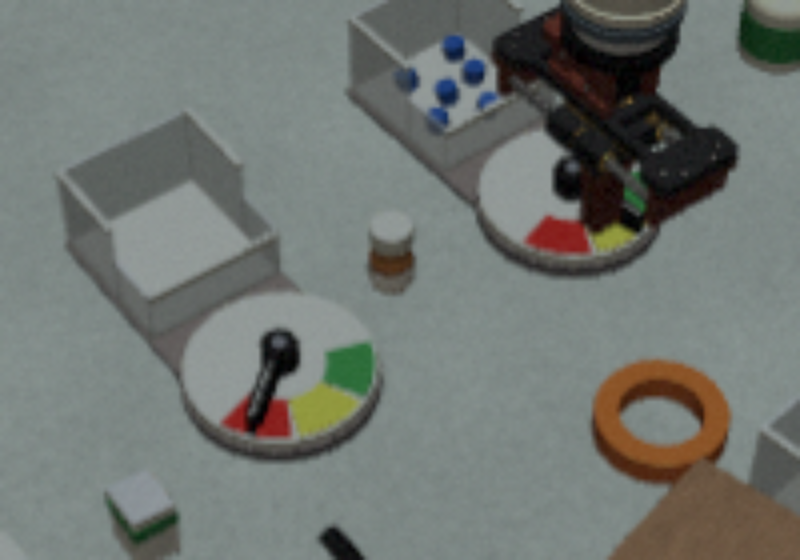

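Request:
{"api": "apply_moves", "payload": {
  "commands": [
    [[-0.001, -0.008, 0, 0], [-0.002, -0.015, 0, 0], [-0.002, -0.015, 0.02, 0], [-0.002, -0.02, 0.06, 0], [-0.005, -0.05, 0.11, -0.15], [-0.01, -0.09, 0.15, -0.32], [-0.015, -0.12, 0.18, -0.5], [-0.02, -0.14, 0.19, -0.65]]
  ]
}}

```text
t: 13.1
ee_pos: [600.4, 112.3, 406.9]
orientation: [1.775, 0.715, -1.765]
ft_force: [1.0, -0.3, -0.9]
width: 0.6
```

Run:
```python
from h import *
o=readout.get_obs(); print(o["t"],o["ee_pos"],o["ft_force"]); 
im=look("scene","s10")
cv2.imwrite("pics/s10c.png",cv2.resize(im["color"][130:330,130:420,::-1],None,fx=2.75,fy=2.75))
for c in ("scene","wrist"):
  for l in ["empty_pivot","empty_tip","part_pivot","part_tip","full_pivot","full_tip","jar","carton"]: print(c,l,[(r["position"],r["conf"]) for r in models.place_of(c,l)][:2])
im=look("wrist","w10")
```

```text
13.1 [600.38360078 112.33603131 406.87470527] [ 0.99891897 -0.33348172 -0.8879532 ]
scene empty_pivot [([549.9, 18.4, 19.1], 0.69)]
scene empty_tip [([587.7, -41.3, 34.5], 0.45)]
scene part_pivot [([577.7, 276.1, 19.6], 0.75)]
scene part_tip [([648.7, 268.9, 37.0], 0.61)]
scene full_pivot [([532.4, -269.4, 18.2], 0.82)]
scene full_tip [([585.1, -225.7, 31.5], 0.55)]
scene jar [([533.7, 134.8, -0.5], 0.45)]
scene carton [([586.0, -139.0, 0.2], 0.53)]
wrist empty_pivot [([552.5, 13.8, 21.5], 0.65), ([612.0, 216.8, 33.4], 0.31)]
wrist empty_tip [([584.8, -44.6, 31.6], 0.94)]
wrist part_pivot [([580.5, 271.5, 16.0], 0.79)]
wrist part_tip [([612.7, 216.7, 33.8], 0.8)]
wrist full_pivot [([531.0, -269.0, 23.1], 0.67)]
wrist full_tip []
wrist jar [([532.5, 133.2, 3.7], 0.73)]
wrist carton [([586.3, -136.5, 2.1], 0.59)]
```

View pics/s10c.png

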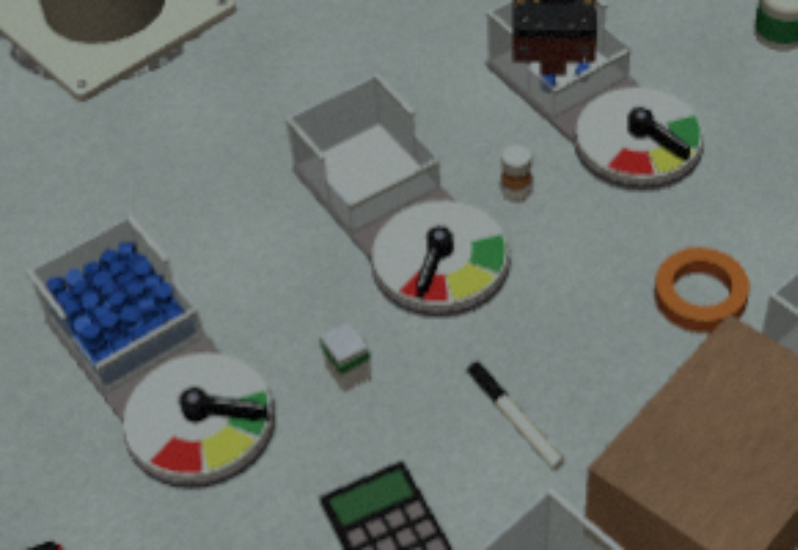

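View pics/w10.png

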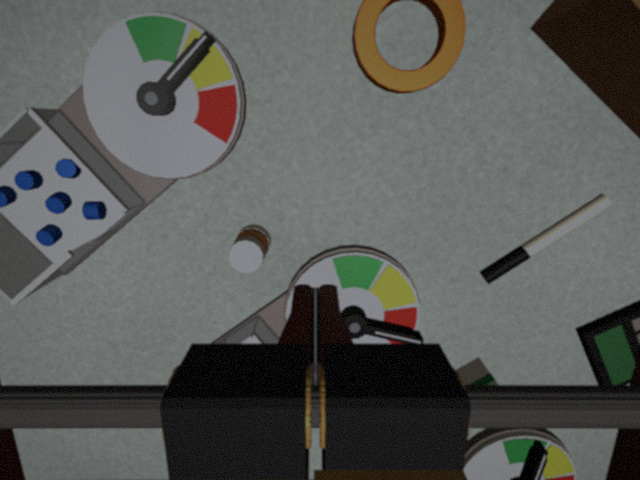

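Both pointers appear to be in the right sectors. The wrist view has parallax, and the networks used an older wrist picture, so I'll measure again with a fresh one.

Run:
```python
from h import *
im=look("wrist","w11")
for c in ("wrist",):
  for l in ["empty_pivot","empty_tip","part_pivot","part_tip"]: print(c,l,[([round(float(v)) for v in r["position"]],r["conf"]) for r in models.place_of(c,l)][:2])
for k,p in (("part",(578,274.)),("empty",(551,15.))): print(k,dial(im,np.array(p)),proj(im,[*p,20]))
for nm,(h,t) in {"part":((153,98),(209,38)),"empty":((354,323),(420,338))}.items():
  q=back(im,[h,t],43.); d=q[1]-q[0]; print(nm,q.round(),np.arctan2(d[1],d[0]))
```

```text
wrist empty_pivot [([552, 12, 21], 0.8)]
wrist empty_tip [([582, -44, 31], 0.95)]
wrist part_pivot [([580, 272, 16], 0.78)]
wrist part_tip [([646, 270, 31], 0.94)]
part {'red': (1654, -1.003), 'amber': (1080, -0.268), 'green': (1210, 0.828), 'ptr': (564, -0.175)} [[160.06401548  98.45694187]]
empty {'red': (538, -0.885), 'amber': (1072, -0.178), 'green': (1026, 0.691), 'ptr': (7133, -2.91)} [[351.37819619 314.9964827 ]]
part [[579. 272.  43.]
 [643. 268.  43.]] -0.058487183814175316
empty [[554.  17.  43.]
 [586. -38.  43.]] -1.0391137298628212
```

Fresh measurements put the part pointer at about -0.06 world, or +0.07 in the stand frame (amber is ±0.41). The empty pointer is at about -1.04 world, or -0.90 in the stand frame (red is -1.28 to -0.46). Handing in.

```bash
python3 -c "
from workcell import workorder
print(workorder.close_job())"
```

```text
the job is handed in; nothing more can be done
None
```

Both dials are up to date and the job is handed in at about 13.5 s. With the closed fingertip I pushed the empty bin's pointer from amber into red, then the part-filled bin's pointer from red into amber.

- **Empty pointer:** about -0.90 rad, inside red (-1.28 to -0.46).
- **Part-filled pointer:** about +0.07 rad, near mid-amber (-0.41 to 0.41).
- **Full bin's pointer:** not touched, still on green.
- **Stands and bystanders:** the three stands, jar and carton measured where they started, within about 5 mm, which is about as well as the networks can tell. I checked the tape, marker and calculator only by eye in the last pictures. The spray and scanner, which the arm never went near, I did not re-check.
- **Forces and position:** the forces read after each push stayed under 2 N. The gripper was clear, about 0.2 m above the counter, when I handed in.

**Checks that disagreed:**
- The networks twice reported an old pointer position because they looked at older pictures. A fresh wrist picture agreed with the scene camera.
- My automatic pointer check failed for the empty dial in the last wrist picture because the gripper was in view, so that angle comes from hand-picked pixels and the networks.

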